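# Slide the mould follower into its well and close the hold-down bar

### The arm

A 7-joint arm with a two-finger parallel gripper is mounted at the origin on the work surface. World frame = base frame: x ahead of the robot, y to its left, z up, the work surface at z = 0. Lengths are in m, angles in rad, forces in N, time in s.
With the tool pointing down it reaches from about 0.4 to 0.925 m from the base axis. Payload 4.1 kg.
Tool frame: the origin (TCP) lies at the very end of the fingers, on their centre line; the grasp point (between the pads) lies 19 mm behind it; z points along the fingers, y is the line along which they close (so a half turn about z gives the same grasp; the last joint's range is limited). The gripper opens to 85 mm and grips with 20 to 120 N. Pads are 22 mm wide; open, the fingers measure 114 mm over their backs; the gripper's body (76 mm by 85 mm) begins 54 mm behind the grasp point. The pads swing forward as they close: fully open they stand 13 mm farther back than shut.
Start: joints at [1.222, 0.398, 0.045, 1.537, -0.019, 1.207, -0.051], TCP at [0.161, -0.63, 0.231] pointing down, gripper open.
Joint ranges: [-2.82, 2.82], [-0.49, 2.23], [-1.37, 1.46], [0, 2.46], [-1.36, 4.5], [0.23, 2], [-2.94, 2.94]. Speed limits (rad/s): [2.57, 2.57, 3.14, 3.14, 3.14, 3.14, 3.14].

### API

Orientations are given as a rotation vector (axis times angle).
In Python, from cell import r gives the robot as it stands.
- The arm moves only by the tool step_arm, never from a script. Its argument "plan" is a list of rows, each an object with "twist": the turn, a rotation vector about the tool's x, y, z in units of 5 degrees (1.0 is 5 degrees), a list of three; "translation": the shift along the tool's x, y, z in units of 50 mm (1.0 is 50 mm), a list of three; "jaw": the opening in per cent of the stroke, from 0 (shut) to 100 (fully open). In form: [{"twist": [rx, ry, rz], "translation": [tx, ty, tz], "jaw": jaw}, ...]. A call has 1 to 8 rows; each row shifts and turns the commanded pose from where the row before left it, along the tool's axes as they then stand; what a row does not reach is not made up. A row lasts 1/10 s, in which the tool goes at most 50 mm and 8.59 degrees, less where a joint would pass 70% of its speed; a pose out of reach is approached as far as the arm can. A call is refused whole if a number of a shift passes 1 or a number of a turn 1, either way. A call with a gripper value outside its range is refused whole. The fingers move at their own pace and stop on an object; "grip_force" is the grip in N (left out, the last holds). Time passes only in rows, so rows that do not move let the fingers close. It gives the time, the measured TCP pose, the force, the opening and the grip force at its end, in the units of the state.
- r.get_obs(): the state, without advancing time (a new reading comes with each control period).
- r.get_image(name): name is "scene" or "top" or "wrist"; returns the picture (400x640x3 uint8, blue, green, red); there is no depth.
- r.calibration(name): a dict with "camera_matrix" (3x3 intrinsics, pixels), "D" ([k1, k2, p1, p2, k3] as OpenCV has them; the pictures are not rectified), "R" (3x3) and "t" (3): a world point X has camera coordinates R X + t. Camera axes: x right, y down, z forward; pixel columns grow to the right and rows downward; lengths in m; the calibration is good to about 2 mm. A picture is of the moment at which its call begins: read the wrist's pose just before it. calibration takes no time and is no camera call; for the wrist camera it gives the pose at the moment of the call.
- r.job_done(): hands the job in; it is judged then, once.
The state is a dict: "time": time; "joints": joint angles; "dq": joint speeds; "effort": joint torques, N m; "tool_pos": TCP position; "orientation": TCP orientation; "ft_force": force on the tool from outside, world axes, zero at the start; "torque": the same for the moment, N m; "gripper_width": finger opening in m; "grip_force": force on a finger pad.
Only numpy, scipy, OpenCV 4.12 (cv2) and the standard library are available. Lean on these libraries where they do the work, as an engineer would, in place of code of your own. Each camera call takes 0.05 s, during which the arm holds its last target. There are 200 camera calls.

### The job

Push the washing tray's hold-down bar fully open, then slide the follower that lies on the tray's deck, without picking it up, into the one well of the graded row that matches its diameter, so that it sits flat and flush. Then push the bar fully closed over it. Leave the followers on the drying rack, the bottle and the cheese alone.

Things in the scene. Friction and masses are not known exactly. Their poses are not given: they have to be found in the camera images.
- tray: Fixed steel washing tray, 290 x 470 mm, flat rimless deck 48 mm above the bench. Origin on the bench under the middle of the row of wells; x points across the row, away from the robot, y along it, z up. Deck spans x -185 to +105, y -235 to +235 mm. Four round wells with flat dark floors lie on x = 0, larger towards -y. One follower starts on the plain strip at the robot's side, centre at x -104 to -120 mm.
- well_1 (a point): Centre of the mouth (deck level) of a round well 68 mm in diameter, 18 mm deep, at x = 0, y = +160 mm in the tray's frame.
- well_2 (a point): Centre of the mouth (deck level) of a round well 80 mm in diameter, 18 mm deep, at x = 0, y = +71 mm in the tray's frame.
- well_3 (a point): Centre of the mouth (deck level) of a round well 92 mm in diameter, 18 mm deep, at x = 0, y = -31 mm in the tray's frame.
- well_4 (a point): Centre of the mouth (deck level) of a round well 104 mm in diameter, 18 mm deep, at x = 0, y = -146 mm in the tray's frame.
- follower_1_center (a point): Centre (half-way up) of a flat white plastic follower, a disc 64 mm in diameter and 18 mm thick, 60 g give or take a third, lying flat. Well 1 fits it with 2 mm to spare all round; there it lies flush with the deck. One of the four followers starts on the tray's deck, the other three on the drying rack, equally high.
- follower_2_center (a point): Centre (half-way up) of a flat white plastic follower, a disc 76 mm in diameter and 18 mm thick, 80 g give or take a third, lying flat. Well 2 fits it with 2 mm to spare all round; there it lies flush with the deck. One of the four followers starts on the tray's deck, the other three on the drying rack, equally high.
- follower_3_center (a point): Centre (half-way up) of a flat white plastic follower, a disc 88 mm in diameter and 18 mm thick, 110 g give or take a third, lying flat. Well 3 fits it with 2 mm to spare all round; there it lies flush with the deck. One of the four followers starts on the tray's deck, the other three on the drying rack, equally high.
- follower_4_center (a point): Centre (half-way up) of a flat white plastic follower, a disc 100 mm in diameter and 18 mm thick, 140 g give or take a third, lying flat. Well 4 fits it with 2 mm to spare all round; there it lies flush with the deck. One of the four followers starts on the tray's deck, the other three on the drying rack, equally high.
- bar (a joint): Hold-down bar of the tray: 0 m = closed, its middle over the centres of the wells; 0.07 m = open, at its far stop, beyond the wells. Slides along the tray's +x as it opens, stays where it is left, about 3 N to move. It starts closed or less than half open.
- bar_tab (a point): Middle of the top edge of the upright tab on the bar, 48 mm above the deck, moving with the bar. The tab is a plate 8 mm thick along the tray's x, 60 mm wide along its y and 36 mm high, on the middle of the bar. The bar is 24 mm wide (x), spans the tray's whole length, its underside 4 mm and its top 12 mm above the deck.
- rack: Fixed wire drying rack, 370 x 125 mm, 48 mm high, left of the tray, holding the three followers that are to be left alone. Origin on the bench under its middle, long side along its x.
- sanitiser_mid (a point): Middle (95 mm up) of a standing clear bottle with a blue cap, 70 mm in diameter, 190 mm high, right of the tray; leave alone.
- cheese_mid (a point): Middle (21 mm up) of a white soft-ripened cheese, 112 mm in diameter, 42 mm high, on the bench right of the tray; leave alone.

How it is judged:
By the outcome, as a careful person would: the job done as asked, in the order asked, and still so for the second after the job is handed in, with the robot touching nothing.
It also fails if it takes over 67 s, if anything falls off the work surface, if the arm or the gripper's body presses on something with over 40 N, if the wrist force passes 120 N, or if a joint passes its speed limit or range.

## Working session

There is one attempt and no reset: what is moved stays moved. The work goes in short steps, Python scripts to look and compute and a tool call to move; the robot and the scene stay as the last step left them, time stands still between calls to the robot, and variables do not carry over. Pictures are saved under pics/ and viewed, at most 10 in all, crops included, and the job is handed in when it is done.

Besides the shell and the picture viewer there is one more tool, called after ">>>" by a JSON object that holds its "op" and its "data", one argument or row to a line. step_arm: Moves the arm, as the interface text tells. Its arguments: {"type":"object","properties":{"plan":{"type":"array"},"grip_force":{"type":"number"}},"required":["plan"]}

```bash
ls; mkdir -p pics; python3 - <<'E'
from cell import r
import cv2,numpy as np
for n in("top","scene"):
    cv2.imwrite(f"pics/{n}0.png",r.get_image(n))
    c=r.calibration(n);print(n,c["camera_matrix"],c["D"],c["R"],c["t"])
o=r.get_obs();print(o)
E
```

```text
pics
top [[511.42156208   0.         325.40594676]
 [  0.         511.42156208 205.70168851]
 [  0.           0.           1.        ]] [0.04365182 0.         0.         0.         0.        ] [[ 0.07171519 -0.99742405 -0.00148252]
 [-0.97205404 -0.06955781 -0.22421564]
 [ 0.22353495  0.01752076 -0.97453843]] [-0.06684034  0.58167464  1.49549367]
scene [[403.58778524   0.         316.46538028]
 [  0.         403.58778524 196.59377017]
 [  0.           0.           1.        ]] [-0.0726877  0.         0.         0.         0.       ] [[ 0.18592332  0.98255111  0.00508274]
 [ 0.82253372 -0.15281024 -0.54780225]
 [-0.53746702  0.10602994 -0.83659241]] [-0.08138493 -0.42848032  1.48415908]
{'time': 0.1, 'joints': array([ 1.22200634,  0.39910651,  0.04502285,  1.53772909, -0.01872818,
        1.20689773, -0.05065884]), 'dq': array([-0.00207429, -0.00176631,  0.00196653, -0.00336391,  0.00043811,
       -0.0015506 ,  0.00055169]), 'effort': array([ 3.86498898e-03, -4.76261652e+01,  1.37015060e+00, -2.54946631e+01,
        1.18732837e-02,  5.05714444e-03,  1.67294121e-05]), 'tool_pos': array([ 0.16058433, -0.62927718,  0.2303856 ]), 'orientation': array([-3.11541196e+00, -3.91382023e-01,  4.72337034e-04]), 'ft_force': array([ 0.27718209, -1.04773643,  0.04971048]), 'torque': array([-0.07579641, -0.02983498, -0.01866757]), 'grip_force': 0.0, 'gripper_width': 0.08541212464160416}
```

View pics/top0.png

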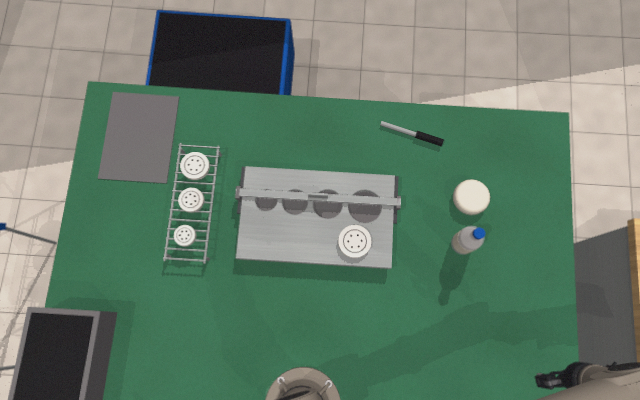

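View pics/scene0.png

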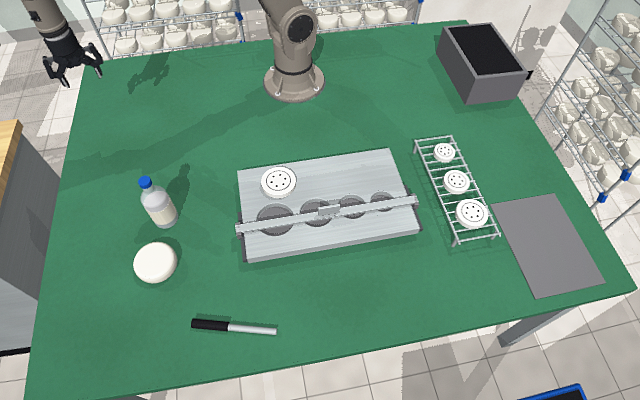

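The top view shows the tray with corners near (245,167), (396,176), (392,268) and (236,264). The bar is near row 195, its tab near (317,196), and the deck follower is at (354,241). The rack is on the left, with the bottle and cheese on the right. Next I measure.

```bash
cat >h.py <<'E'
from cell import r
import cv2,numpy as np
def ray(n,uv,z,c=None):
    c=c or r.calibration(n);uv=np.array(uv,float).reshape(-1,1,2)
    p=cv2.undistortPoints(uv,c["camera_matrix"],np.array(c["D"])).reshape(-1,2)
    R=np.array(c["R"]);o=-R.T@np.array(c["t"]);d=np.c_[p,np.ones(len(p))]@R
    return o+d*((z-o[2])/d[:,2])[:,None]
def proj(n,X):
    c=r.calibration(n);R=np.array(c["R"])
    return cv2.projectPoints(np.array(X,float).reshape(-1,3),cv2.Rodrigues(R)[0],np.array(c["t"]),c["camera_matrix"],np.array(c["D"]))[0].reshape(-1,2)
E
python3 - <<'E'
from h import *
from scipy.optimize import least_squares
for n,win in(("top",(230,155,405,275)),("scene",(225,140,425,270))):
    im=cv2.imread(f"pics/{n}0.png");x0,y0,x1,y1=win
    hsv=cv2.cvtColor(im,cv2.COLOR_BGR2HSV)[y0:y1,x0:x1]
    m=((hsv[...,1]<70)).astype(np.uint8)*255
    m=cv2.morphologyEx(m,cv2.MORPH_OPEN,np.ones((13,13)))
    C=max(cv2.findContours(m,0,1)[0],key=cv2.contourArea)
    q=cv2.minAreaRect(C)
    ap=cv2.approxPolyDP(cv2.convexHull(C),8,True).reshape(-1,2)+[x0,y0]
    W=ray(n,ap,.048)[:,:2];print(n,ap.tolist(),W.round(4).tolist())
    Cw=ray(n,C.reshape(-1,2)+[x0,y0],.048)[:,:2].astype(np.float32)
    print("rect deck plane",cv2.minAreaRect(Cw))
    w=((hsv[...,2]>225)&(hsv[...,1]<40)).astype(np.uint8)*255
    w=cv2.morphologyEx(w,cv2.MORPH_CLOSE,np.ones((7,7)))
    F=max(cv2.findContours(w,0,1)[0],key=cv2.contourArea)
    Fw=ray(n,F.reshape(-1,2)+[x0,y0],.066)[:,:2].astype(np.float32)
    print("foll",cv2.minEnclosingCircle(Fw),cv2.fitEllipse(Fw),2*np.sqrt(cv2.contourArea(Fw)/np.pi))
# enlarge
im=cv2.imread("pics/top0.png")[155:280,230:410]
im2=cv2.imread("pics/scene0.png")[140:270,230:425]
a=cv2.resize(im,(780,542),interpolation=cv2.INTER_CUBIC);cv2.imwrite("pics/z.png",a)
b=cv2.resize(im2,(780,520),interpolation=cv2.INTER_CUBIC);cv2.imwrite("pics/z2.png",b)
E
```

```text
top [[242, 167], [397, 176], [391, 267], [236, 258]] [[0.6948, 0.2455], [0.7001, -0.2412], [0.4148, -0.2347], [0.4085, 0.2324]]
rect deck plane ((0.5548388361930847, 0.0009211301803588867), (0.29449814558029175, 0.5117526650428772), 0.46794456243515015)
foll ((0.4835197925567627, -0.1195608600974083), 0.04770369082689285) ((0.48273950815200806, -0.11934981495141983), (0.09134886413812637, 0.09251845628023148), 178.66461181640625) 0.0918220081666576
scene [[416, 196], [416, 233], [242, 259], [238, 170], [389, 149]] [[0.599, 0.2591], [0.7134, 0.221], [0.7034, -0.2466], [0.4134, -0.2332], [0.417, 0.2321]]
rect deck plane ((0.5635179281234741, 0.0010656118392944336), (0.3051301836967468, 0.5155240893363953), 0.39554649591445923)
foll ((0.4901711046695709, -0.12127608060836792), 0.054307106882333755) ((0.48840683698654175, -0.12218495458364487), (0.09541551768779755, 0.10497032105922699), 81.36039733886719) 0.099492257822482
```

View pics/z.png

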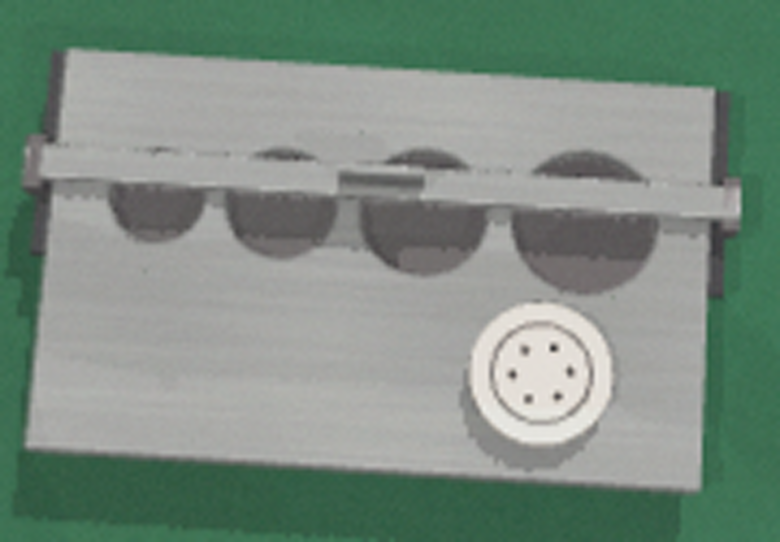

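View pics/z2.png

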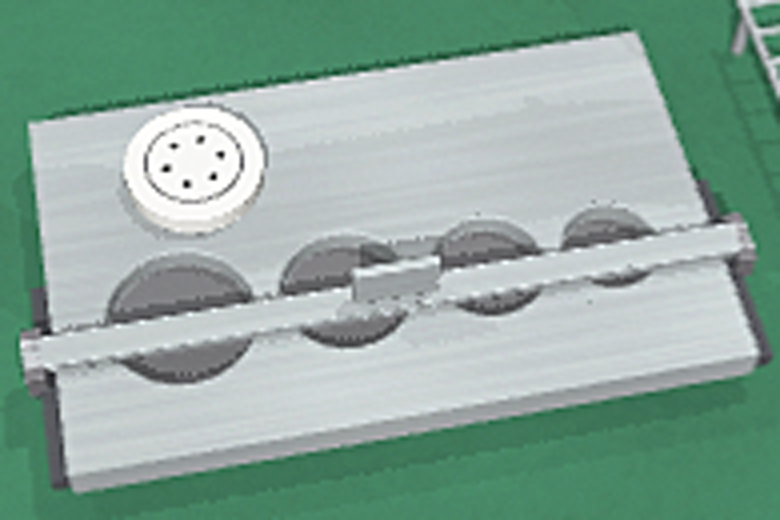

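The crops show clear deck corners. In the top crop they are at (68,49), (716,89), (701,491) and (26,447), and the tab is at about (381,180). Now I fit the tray pose and compare the deck follower's size with the three on the rack.

```bash
python3 - <<'E'
from h import *
s=780/180
P=np.array([[68,49],[716,89],[701,491],[26,447]])/s+[230,155]-.38
s2=780/195
Q=np.array([[70,490],[632,33],[30,122],[765,358]])/s2+[230,140]-.38
loc={0:(.105,.235),1:(.105,-.235),2:(-.185,-.235),3:(-.185,.235)}
def fit(L,W):
    L=np.array(L);W=np.array(W);a=L-L.mean(0);b=W-W.mean(0)
    th=np.arctan2((a[:,0]*b[:,1]-a[:,1]*b[:,0]).sum(),(a*b).sum())
    R=np.array([[np.cos(th),-np.sin(th)],[np.sin(th),np.cos(th)]]);t=W.mean(0)-R@L.mean(0)
    return th,t,R,(L@R.T+t-W)
for n,p,ix in(("top",P,[0,1,2,3]),("scene",Q[:3],[1,3,2])):
    z=.048
    W=ray(n,p,z)[:,:2]
    if n=="scene": ix=[1,3,2]
    th,t,R,e=fit([loc[i] for i in ix],W);print(n,np.degrees(th).round(2),t.round(4),(e*1000).round(1).tolist())
for n in("top","scene"):
    im=cv2.imread(f"pics/{n}0.png").astype(float)
    cs=[(354,241),(195,165),(190,200),(184,236)] if n=="top" else [(278,182),(472,213),(456,182),(445,152)]
    for c in cs:
        # radial edge sub-pixel: from centre outwards, first strong drop (last position with V>0.5 level)
        g=im.min(2).astype(np.float32);pts=[]
        for a in np.radians(np.arange(0,360,6)):
            rr=np.arange(4,24,.25);x=c[0]+rr*np.cos(a);y=c[1]+rr*np.sin(a)
            v=cv2.remap(g,x.astype(np.float32)[None],y.astype(np.float32)[None],1)[0]
            k=np.where((v[:-1]>=195)&(v[1:]<195))[0]
            if len(k):pts.append((x[k[-1]],y[k[-1]])) 
        if len(pts)<20:print("few",c,len(pts));continue
        W=ray(n,pts,.066)[:,:2].astype(np.float32);e=cv2.fitEllipse(W);print(n,c,len(pts),np.round(e[0],4),np.round(e[1],4))
E
```

```text
top 0.37 [ 0.5957 -0.    ] [[0.1, 0.1], [-0.2, 0.1], [0.1, -0.3], [0.0, 0.1]]
scene 0.84 [ 0.6004 -0.0007] [[-5.7, 0.2], [0.1, 2.4], [5.5, -2.6]]
top (354, 241) 60 [ 0.484  -0.1196] [0.096  0.0968]
top (195, 165) 60 [0.686  0.3904] [0.0832 0.0841]
top (190, 200) 60 [0.5763 0.3882] [0.0711 0.0714]
top (184, 236) 60 [0.4652 0.3927] [0.0593 0.0596]
scene (278, 182) 60 [ 0.4887 -0.1232] [0.1024 0.1381]
scene (472, 213) 60 [0.6874 0.3887] [0.0965 0.1247]
scene (456, 182) 60 [0.5843 0.3772] [0.1052 0.1436]
scene (445, 152) 60 [0.4783 0.3826] [0.1108 0.132 ]
```

The sizes match 64, 76, 88 and 100 mm with a constant -4.5 mm bias, so the deck follower is number 4 (100 mm) and belongs in well 4. The tray origin is about (0.596, 0) with a yaw of 0.4°. Next I work out the bar position and the first move.

```bash
cat >>h.py <<'E'
from scipy.spatial.transform import Rotation as Ro
T0=np.array([.5957,0.]);TH=np.radians(.37)
RT=np.array([[np.cos(TH),-np.sin(TH)],[np.sin(TH),np.cos(TH)]])
def t2w(x,y):return T0+RT@[x,y]
def w2t(p):return RT.T@(np.array(p)[:2]-T0)
def go(x,y,z,yawdeg):
    "units from here to tray-frame x,y (m), world z, tool x at world yaw; turn first, then shift"
    o=r.get_obs();R=Ro.from_rotvec(o["orientation"])
    G=Ro.from_euler("z",yawdeg,degrees=True)*Ro.from_euler("x",180,degrees=True)
    d=np.r_[t2w(x,y),z]-o["tool_pos"]
    print("now",o["tool_pos"].round(4),"tray",w2t(o["tool_pos"]).round(4),"F",o["ft_force"].round(1),"w",round(o["gripper_width"],4),"t",o["time"])
    print("turn(5deg)",((R.inv()*G).as_rotvec(degrees=True)/5).round(2),"shift after turn(50mm)",(G.inv().apply(d)/.05).round(3),"before",(R.inv().apply(d)/.05).round(3))
E
python3 - <<'E'
from h import *
p=np.array([[338,178],[425,182]])/(780/180)+[230,155]-.38
print("tab near top edge?",[w2t(v) .round(4).tolist() for v in ray("top",p,.096)])
q=np.array([[50,163],[720,197]])/(780/180)+[230,155]-.38
print("bar mid",[w2t(v) .round(4).tolist() for v in ray("top",q,.060)])
print("bottle cap,cheese",ray("top",[(479,233)],.19),ray("top",[(471,197)],.042))
go(-.03,0,.2,.4)
E
```

```text
tab near top edge? [[0.0095, 0.0299], [0.0106, -0.0305]]
bar mid [[0.0161, 0.2369], [0.0222, -0.2393]]
bottle cap,cheese [[ 0.50969902 -0.45538557  0.19      ]] [[ 0.65031906 -0.4730088   0.042     ]]
now [ 0.1606 -0.6293  0.2304] tray [-0.4392 -0.6265] F [ 0.3 -1.   0. ] w 0.0854 t 0.1
turn(5deg) [-0.02  0.    2.78] shift after turn(50mm) [  8.19  -12.525   0.608] before [ 10.963 -10.186   0.624]
```

>>> {"op": "step_arm", "data": {
  "plan": [
    {"twist": [0, 0, 0.93], "translation": [0, 0, 0], "jaw": 0},
    {"twist": [0, 0, 0.93], "translation": [0, 0, 0], "jaw": 0},
    {"twist": [0, 0, 0.92], "translation": [0, 0, 0], "jaw": 0},
    {"twist": [0, 0, 0], "translation": [0.4, -0.62, 0], "jaw": 0},
    {"twist": [0, 0, 0], "translation": [0.4, -0.62, 0], "jaw": 0},
    {"twist": [0, 0, 0], "translation": [0.4, -0.62, 0], "jaw": 0},
    {"twist": [0, 0, 0], "translation": [0.4, -0.62, 0], "jaw": 0},
    {"twist": [0, 0, 0], "translation": [0.4, -0.62, 0], "jaw": 0}
  ]
}}

```text
time: 0.9
tool_pos: [0.2601, -0.4725, 0.2309]
orientation: [-3.141, -0.011, 0.001]
ft_force: [0.0, 0.3, -0.6]
gripper_width: 0.0001
grip_force: 0.0
```

>>> {"op": "step_arm", "data": {
  "plan": [
    {"twist": [0, 0, 0], "translation": [0.4, -0.62, 0], "jaw": 0},
    {"twist": [0, 0, 0], "translation": [0.4, -0.62, 0], "jaw": 0},
    {"twist": [0, 0, 0], "translation": [0.4, -0.62, 0], "jaw": 0},
    {"twist": [0, 0, 0], "translation": [0.4, -0.62, 0], "jaw": 0},
    {"twist": [0, 0, 0], "translation": [0.4, -0.62, 0], "jaw": 0},
    {"twist": [0, 0, 0], "translation": [0.4, -0.62, 0], "jaw": 0},
    {"twist": [0, 0, 0], "translation": [0.4, -0.62, 0], "jaw": 0},
    {"twist": [0, 0, 0], "translation": [0.4, -0.62, 0], "jaw": 0}
  ]
}}

```text
time: 1.7
tool_pos: [0.4181, -0.2235, 0.2311]
orientation: [3.142, 0.011, -0.001]
ft_force: [0.5, -0.8, -0.4]
gripper_width: 0.0002
grip_force: 0.0
```

```bash
python3 -c "
from h import *
go(-.03,0,.075,.4)"
```

```text
now [ 0.4181 -0.2235  0.2311] tray [-0.1791 -0.2224] F [ 0.5 -0.8 -0.4] w 0.0002 t 1.7
turn(5deg) [0. 0. 0.] shift after turn(50mm) [ 2.984 -4.446  3.121] before [ 2.986 -4.445  3.12 ]
```

>>> {"op": "step_arm", "data": {
  "plan": [
    {"twist": [0, 0, 0], "translation": [0.42, -0.63, 0], "jaw": 0},
    {"twist": [0, 0, 0], "translation": [0.42, -0.63, 0], "jaw": 0},
    {"twist": [0, 0, 0], "translation": [0.42, -0.63, 0], "jaw": 0},
    {"twist": [0, 0, 0], "translation": [0.42, -0.63, 0], "jaw": 0},
    {"twist": [0, 0, 0], "translation": [0.42, -0.63, 0], "jaw": 0},
    {"twist": [0, 0, 0], "translation": [0.42, -0.63, 0], "jaw": 0},
    {"twist": [0, 0, 0], "translation": [0.42, -0.63, 0], "jaw": 0},
    {"twist": [0, 0, 0], "translation": [0, 0, 0.5], "jaw": 0}
  ]
}}

```text
time: 2.5
tool_pos: [0.5677, 0.0038, 0.209]
orientation: [-3.137, -0.024, -0.014]
ft_force: [0.0, 1.0, -0.8]
gripper_width: 0.0001
grip_force: 0.0
```

>>> {"op": "step_arm", "data": {
  "plan": [
    {"twist": [0, 0, 0], "translation": [0, 0, 0.5], "jaw": 0},
    {"twist": [0, 0, 0], "translation": [0, 0, 0.5], "jaw": 0},
    {"twist": [0, 0, 0], "translation": [0, 0, 0.5], "jaw": 0},
    {"twist": [0, 0, 0], "translation": [0, 0, 0.5], "jaw": 0},
    {"twist": [0, 0, 0], "translation": [0, 0, 0.4], "jaw": 0},
    {"twist": [0, 0, 0], "translation": [0, 0, 0.2], "jaw": 0},
    {"twist": [0, 0, 0], "translation": [0, 0, 0], "jaw": 0},
    {"twist": [0, 0, 0], "translation": [0, 0, 0], "jaw": 0}
  ]
}}

```text
time: 3.3
tool_pos: [0.5637, -0.0034, 0.0769]
orientation: [3.142, 0.011, 0.001]
ft_force: [1.1, 0.1, -0.1]
gripper_width: 0.0002
grip_force: 0.0
```

```bash
python3 -c "
from h import *
go(.055,0,.075,.4)
cv2.imwrite('pics/s1.png',cv2.resize(r.get_image('scene')[120:280,200:440],(780,520)))"
```

```text
now [ 0.5637 -0.0034  0.0769] tray [-0.032  -0.0032] F [ 1.1  0.1 -0.1] w 0.0002 t 3.3
turn(5deg) [ 0.   -0.01  0.  ] shift after turn(50mm) [ 1.74  -0.063  0.037] before [ 1.74  -0.062  0.039]
```

View pics/s1.png

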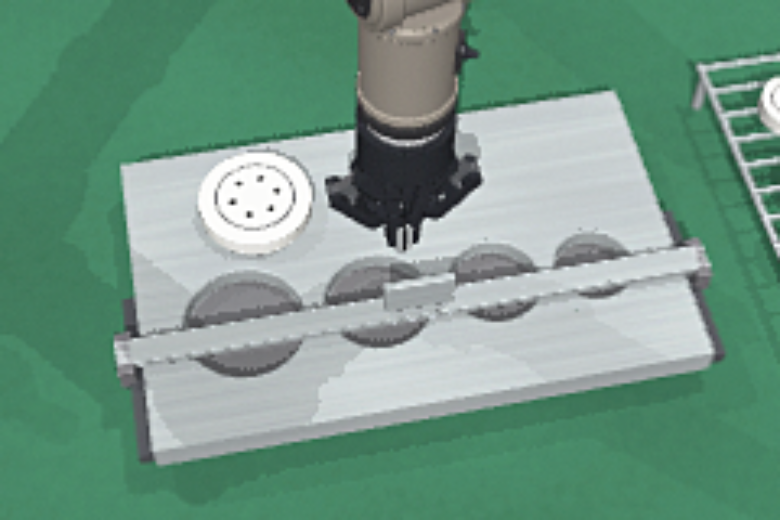

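The closed fingers at (403,235) are on the robot's side of the tab at (420,290). I push it open.

>>> {"op": "step_arm", "data": {
  "plan": [
    {"twist": [0, 0, 0], "translation": [0.25, -0.06, 0], "jaw": 0},
    {"twist": [0, 0, 0], "translation": [0.25, 0, 0], "jaw": 0},
    {"twist": [0, 0, 0], "translation": [0.25, 0, 0], "jaw": 0},
    {"twist": [0, 0, 0], "translation": [0.25, 0, 0], "jaw": 0},
    {"twist": [0, 0, 0], "translation": [0.25, 0, 0], "jaw": 0},
    {"twist": [0, 0, 0], "translation": [0.25, 0, 0], "jaw": 0},
    {"twist": [0, 0, 0], "translation": [0.1, 0, 0], "jaw": 0},
    {"twist": [0, 0, 0], "translation": [0, 0, 0], "jaw": 0}
  ]
}}

```text
time: 4.15
tool_pos: [0.6447, 0.0005, 0.0768]
orientation: [-3.141, -0.011, -0.004]
ft_force: [-0.2, 0.4, -0.2]
gripper_width: 0.0001
grip_force: 0.0
```

>>> {"op": "step_arm", "data": {
  "plan": [
    {"twist": [0, 0, 0], "translation": [0.04, 0, 0], "jaw": 0},
    {"twist": [0, 0, 0], "translation": [0.04, 0, 0], "jaw": 0},
    {"twist": [0, 0, 0], "translation": [0, 0, 0], "jaw": 0}
  ]
}}

```text
time: 4.45
tool_pos: [0.647, 0.0003, 0.0764]
orientation: [3.141, 0.012, -0.0]
ft_force: [-1.7, 0.2, 1.6]
gripper_width: 0.0001
grip_force: 1.1
```

>>> {"op": "step_arm", "data": {
  "plan": [
    {"twist": [0, 0, 0], "translation": [0.06, 0, 0], "jaw": 0},
    {"twist": [0, 0, 0], "translation": [0.06, 0, 0], "jaw": 0},
    {"twist": [0, 0, 0], "translation": [0, 0, 0], "jaw": 0}
  ]
}}

```text
time: 4.75
tool_pos: [0.6529, 0.0003, 0.0762]
orientation: [3.141, 0.011, -0.002]
ft_force: [-4.3, 0.7, 2.0]
gripper_width: -0.0001
grip_force: 1.9
```

```bash
python3 -c "
from h import *
go(.055,0,.075,.4)
cv2.imwrite('pics/s2.png',cv2.resize(r.get_image('scene')[120:280,200:440],(780,520)))"
```

```text
now [6.529e-01 3.000e-04 7.620e-02] tray [ 0.0572 -0.0001] F [-4.3  0.7  2. ] w -0.0001 t 4.75
turn(5deg) [0.   0.01 0.  ] shift after turn(50mm) [-0.044 -0.001  0.024] before [-0.044 -0.001  0.024]
```

View pics/s2.png

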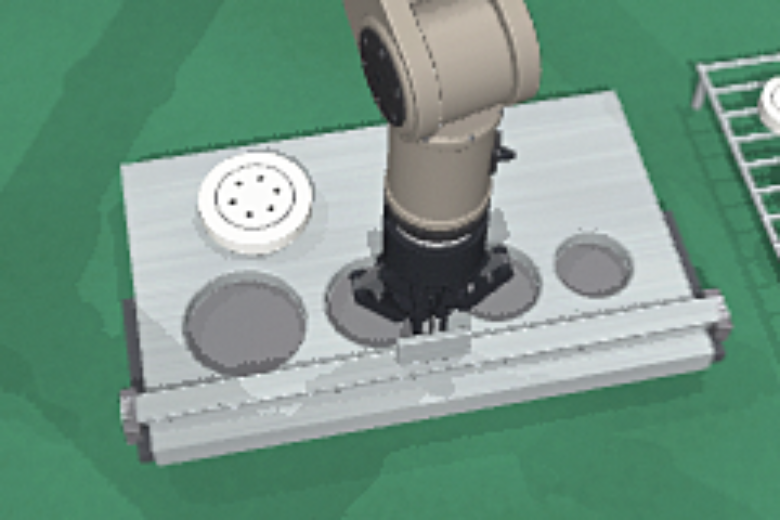

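The bar is now clear of the wells and near its far stop. I keep pushing in small steps until the force rises at the stop.

>>> {"op": "step_arm", "data": {
  "plan": [
    {"twist": [0, 0, 0], "translation": [0.04, 0, 0], "jaw": 0},
    {"twist": [0, 0, 0], "translation": [0.04, 0, 0], "jaw": 0},
    {"twist": [0, 0, 0], "translation": [0, 0, 0], "jaw": 0}
  ]
}}

```text
time: 5.1
tool_pos: [0.6529, 0.0003, 0.0761]
orientation: [3.14, 0.011, -0.015]
ft_force: [-12.8, -0.5, 9.3]
gripper_width: -0.0
grip_force: 6.6
```

The bar is at its stop: the force rose with no further motion. I back off and lift, then go behind the follower.

>>> {"op": "step_arm", "data": {
  "plan": [
    {"twist": [0, 0, 0], "translation": [-0.4, 0, 0], "jaw": 0},
    {"twist": [0, 0, 0], "translation": [-0.3, 0, -0.5], "jaw": 0},
    {"twist": [0, 0, 0], "translation": [-0.5, 0, -0.7], "jaw": 0},
    {"twist": [0, 0, 0], "translation": [-0.6, 0, -0.5], "jaw": 82},
    {"twist": [0, 0, 0], "translation": [-0.6, 0, -0.2], "jaw": 82},
    {"twist": [0, 0, 0.9], "translation": [-0.6, 0, 0], "jaw": 82},
    {"twist": [0, 0, 0.9], "translation": [0, 0, 0], "jaw": 82},
    {"twist": [0, 0, 0.9], "translation": [0, 0, 0], "jaw": 82}
  ]
}}

```text
time: 5.9
tool_pos: [0.508, -0.0013, 0.1721]
orientation: [3.12, -0.363, 0.007]
ft_force: [0.6, 0.1, 0.3]
gripper_width: 0.0697
grip_force: 0.0
```

```bash
python3 -c "
from h import *
go(-.1796,-.1027,.1,-13.2)
im=r.get_image('top');cv2.imwrite('pics/t1.png',im)
q=np.array([[0,0]])
"
```

```text
now [ 0.508  -0.0013  0.1721] tray [-0.0877 -0.0007] F [0.6 0.1 0.3] w 0.0697 t 5.9
turn(5deg) [-0.   -0.05 -0.02] shift after turn(50mm) [-1.308  2.414  1.442] before [-1.311  2.416  1.436]
```

>>> {"op": "step_arm", "data": {
  "plan": [
    {"twist": [0, 0, 0], "translation": [-0.26, 0.48, 0], "jaw": 82},
    {"twist": [0, 0, 0], "translation": [-0.26, 0.48, 0], "jaw": 82},
    {"twist": [0, 0, 0], "translation": [-0.26, 0.48, 0], "jaw": 82},
    {"twist": [0, 0, 0], "translation": [-0.26, 0.48, 0.4], "jaw": 82},
    {"twist": [0, 0, 0], "translation": [-0.26, 0.48, 0.5], "jaw": 82},
    {"twist": [0, 0, 0], "translation": [0, 0, 0.5], "jaw": 82},
    {"twist": [0, 0, 0], "translation": [0, 0, 0.2], "jaw": 82},
    {"twist": [0, 0, 0], "translation": [0, 0, 0], "jaw": 82}
  ]
}}

```text
time: 6.75
tool_pos: [0.4169, -0.1027, 0.0905]
orientation: [-3.121, 0.356, 0.001]
ft_force: [0.1, 0.5, 0.3]
gripper_width: 0.0701
grip_force: 0.0
```

```bash
python3 -c "
from h import *
go(-.1796,-.1027,.0445,-13.2)
im=r.get_image('wrist');cv2.imwrite('pics/w1.png',im)
"
```

```text
now [ 0.4169 -0.1027  0.0905] tray [-0.1795 -0.1015] F [0.1 0.5 0.3] w 0.0701 t 6.75
turn(5deg) [-0.    0.01  0.04] shift after turn(50mm) [0.004 0.023 0.921] before [0.004 0.024 0.921]
```

View pics/w1.png

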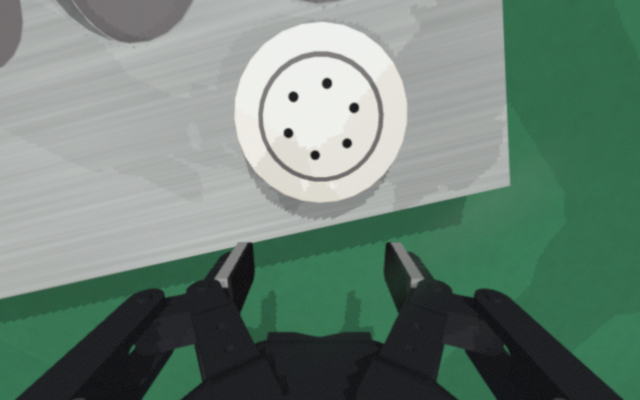

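The wrist view shows the follower at (321,112) and the finger gap centred near column 318, so they are aligned. I measure the follower in this view as a check, then descend.

```bash
cat >>h.py <<'E'
def wdisc(im,c,z=.066):
    "white disc in a wrist picture -> world centre, size"
    g=cv2.cvtColor(im,cv2.COLOR_BGR2HSV);m=((g[...,2]>205)&(g[...,1]<30)).astype(np.uint8)*255
    m=cv2.morphologyEx(cv2.morphologyEx(m,cv2.MORPH_OPEN,np.ones((5,5))),cv2.MORPH_CLOSE,np.ones((15,15)))
    F=max(cv2.findContours(m,0,1)[0],key=cv2.contourArea)
    e=cv2.fitEllipse(ray("wrist",cv2.convexHull(F).reshape(-1,2)+0.,z,c)[:,:2].astype(np.float32));return F,e
E
python3 -c "
from h import *
c=r.calibration('wrist');F,e=wdisc(cv2.imread('pics/w1.png'),c);print(cv2.boundingRect(F),e,w2t(e[0]))
p=[(510,186)];w=ray('wrist',p,.048,c);print('near-right deck corner',w,w2t(w[0]))
"
```

```text
(235, 22, 172, 180) ((0.48635077476501465, -0.11824438720941544), (0.09844823181629181, 0.09908469766378403), 158.005615234375) [-0.11011053 -0.11753578]
near-right deck corner [[ 0.41447472 -0.2344293   0.048     ]] [-0.18273537 -0.23325412]
```

>>> {"op": "step_arm", "data": {
  "plan": [
    {"twist": [0, 0, 0], "translation": [0, 0.02, 0.4], "jaw": 82},
    {"twist": [0, 0, 0], "translation": [0, 0, 0.3], "jaw": 82},
    {"twist": [0, 0, 0], "translation": [0, 0, 0.1], "jaw": 82},
    {"twist": [0, 0, 0], "translation": [0, 0, 0.06], "jaw": 82},
    {"twist": [0, 0, 0], "translation": [0, 0, 0], "jaw": 82}
  ]
}}

```text
time: 7.3
tool_pos: [0.4174, -0.1038, 0.0489]
orientation: [3.121, -0.357, 0.002]
ft_force: [0.5, 0.6, -0.2]
gripper_width: 0.0702
grip_force: 0.0
```

The wrist view puts the tray corner 2.3 mm and 1.7 mm off the earlier estimate, and the bar-stop touch gave about 2 mm too. I set the tray origin to (0.598, 0.0015) and make the first half of the push.

>>> {"op": "step_arm", "data": {
  "plan": [
    {"twist": [0, 0, 0], "translation": [0.1, -0.034, 0.06], "jaw": 82},
    {"twist": [0, 0, 0], "translation": [0.2, 0, 0], "jaw": 82},
    {"twist": [0, 0, 0], "translation": [0.2, 0, 0], "jaw": 82},
    {"twist": [0, 0, 0], "translation": [0.2, 0, 0], "jaw": 82},
    {"twist": [0, 0, 0], "translation": [0.2, 0, 0], "jaw": 82},
    {"twist": [0, 0, 0], "translation": [0.2, 0, 0], "jaw": 82},
    {"twist": [0, 0, 0], "translation": [0.2, 0, 0], "jaw": 82},
    {"twist": [0, 0, 0], "translation": [0, 0, 0], "jaw": 82}
  ]
}}

```text
time: 8.1
tool_pos: [0.4825, -0.1174, 0.0455]
orientation: [-3.121, 0.358, -0.004]
ft_force: [-0.2, -0.7, 0.2]
gripper_width: 0.07
grip_force: 0.0
```

```bash
sed -i 's/T0=np.array.*/T0=np.array([.598,.0015]);TH=np.radians(.37)/' h.py; python3 -c "
from h import *
c=r.calibration('wrist');im=r.get_image('wrist');cv2.imwrite('pics/w2.png',im)
F,e=wdisc(im,c);print(cv2.boundingRect(F),np.round(e[0],4),e[1],w2t(e[0]))
go(-.0455,-.1355,.0459,-13.2)
print('predicted well px in wrist',[proj('wrist',[*t2w(.052*np.cos(a),-.146+.052*np.sin(a)),.048]).round().tolist() for a in np.arange(4)*np.pi/2])
"
```

```text
(209, 54, 219, 169) [ 0.5313 -0.1273] (0.09058267623186111, 0.09618803858757019) [-0.06748271 -0.12836456]
now [ 0.4815 -0.1172  0.0453] tray [-0.1173 -0.118 ] F [0.  0.1 0.7] w 0.0702 t 8.15
turn(5deg) [-0.   -0.02  0.02] shift after turn(50mm) [ 1.478  0.004 -0.011] before [ 1.478  0.007 -0.009]
predicted well px in wrist [[[289.0, -160.0]], [[206.0, 30.0]], [[346.0, 121.0]], [[443.0, -37.0]]]
```

View pics/w2.png

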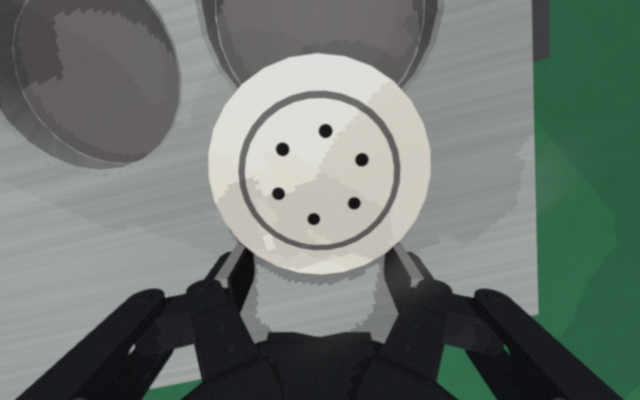

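The follower sits against both fingers, with its centre near (320,165). The well mouth ahead spans columns 204 to 441. I recompute the follower's centre from its extreme points.

```bash
python3 -c "
from h import *
c=r.calibration('wrist')
P=ray('wrist',[(208,160),(431,165),(320,54),(315,274),(245,85),(395,83),(243,247),(398,240)],.066,c)[:,:2]
A=np.c_[2*P,np.ones(8)];s=np.linalg.lstsq(A,(P**2).sum(1),rcond=None)[0];C=s[:2];R=(s[2]+C@C)**.5
print(C,R,w2t(C)); o=r.get_obs();d=C-o['tool_pos'][:2];a=np.radians(-13.2)
print('ahead',d@[np.cos(a),np.sin(a)],'tool y',d@[np.sin(a),-np.cos(a)])
dd=t2w(0,-.146)-C;print('remaining fwd,tooly units',dd@[np.cos(a),np.sin(a)]/.05,dd@[np.sin(a),-np.cos(a)]/.05)
W=ray('wrist',[(204,10),(212,50),(441,8),(425,65)],.048,c);print([ (w2t(w)-[0,-.146]).round(4).tolist()+[np.hypot(*(w2t(w)-[0,-.146])).round(4)] for w in W])
"
```

```text
[ 0.52671255 -0.12679114] 0.048972045330016686 [-0.07211442 -0.12782811]
ahead 0.046244129002101765 tool y -0.0010023278468407608
remaining fwd,tooly units 1.4873000654478699 0.014883280179815144
[[0.0074, 0.0503, np.float64(0.0508)], [-0.0081, 0.0522, np.float64(0.0529)], [-0.0158, -0.0495, np.float64(0.052)], [-0.0366, -0.04, np.float64(0.0542)]]
```

>>> {"op": "step_arm", "data": {
  "plan": [
    {"twist": [0, 0, 0], "translation": [0.2, 0.015, 0], "jaw": 82},
    {"twist": [0, 0, 0], "translation": [0.2, 0, 0], "jaw": 82},
    {"twist": [0, 0, 0], "translation": [0.2, 0, 0], "jaw": 82},
    {"twist": [0, 0, 0], "translation": [0.2, 0, 0], "jaw": 82},
    {"twist": [0, 0, 0], "translation": [0.2, 0, 0], "jaw": 82},
    {"twist": [0, 0, 0], "translation": [0.2, 0, 0], "jaw": 82},
    {"twist": [0, 0, 0], "translation": [0.16, 0, 0], "jaw": 82},
    {"twist": [0, 0, 0], "translation": [0, 0, 0], "jaw": 82}
  ]
}}

```text
time: 8.95
tool_pos: [0.5482, -0.1334, 0.0456]
orientation: [-3.121, 0.358, -0.004]
ft_force: [0.3, 0.2, 0.4]
gripper_width: 0.0701
grip_force: 0.0
```

>>> {"op": "step_arm", "data": {
  "plan": [
    {"twist": [0, 0, 0], "translation": [0.04, 0, 0], "jaw": 82},
    {"twist": [0, 0, 0], "translation": [0.04, 0, 0], "jaw": 82},
    {"twist": [0, 0, 0], "translation": [0.04, 0, 0], "jaw": 82},
    {"twist": [0, 0, 0], "translation": [0, 0, 0], "jaw": 82}
  ]
}}

```text
time: 9.35
tool_pos: [0.5522, -0.1346, 0.0454]
orientation: [3.121, -0.358, 0.001]
ft_force: [0.2, -0.2, -0.2]
gripper_width: 0.07
grip_force: 0.0
```

```bash
python3 -c "
from h import *
im=r.get_image('wrist');cv2.imwrite('pics/w3.png',im)
go(-.0455,-.1355,.0459,-13.2)
print('predicted well px in wrist',[proj('wrist',[*t2w(.052*np.cos(a),-.146+.052*np.sin(a)),.048]).round().tolist() for a in np.arange(4)*np.pi/2])
"
```

```text
now [ 0.5521 -0.1345  0.0454] tray [-0.0468 -0.1357] F [ 0.1  0.2 -0.5] w 0.0696 t 9.4
turn(5deg) [ 0.   -0.    0.02] shift after turn(50mm) [ 0.024 -0.011 -0.011] before [ 0.024 -0.011 -0.011]
predicted well px in wrist [[[292.0, 55.0]], [[221.0, 190.0]], [[341.0, 257.0]], [[422.0, 142.0]]]
```

View pics/w3.png

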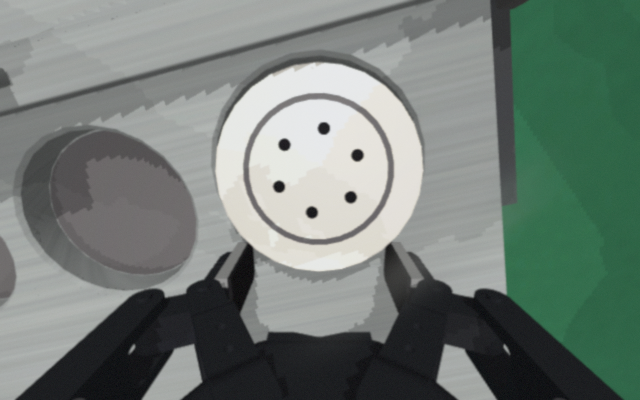

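The front of the follower has dipped: it is 207 px wide, down from 223, with a dark gap at the far rim around rows 52 to 62. It needs a few millimetres more.

>>> {"op": "step_arm", "data": {
  "plan": [
    {"twist": [0, 0, 0], "translation": [0.03, 0, 0], "jaw": 82},
    {"twist": [0, 0, 0], "translation": [0.03, 0, 0], "jaw": 82},
    {"twist": [0, 0, 0], "translation": [0, 0, 0], "jaw": 82}
  ]
}}

```text
time: 9.7
tool_pos: [0.5553, -0.1353, 0.0454]
orientation: [3.121, -0.358, 0.001]
ft_force: [-1.0, 0.8, -0.1]
gripper_width: 0.0702
grip_force: 0.0
```

```bash
cat >>h.py <<'E'
def edges(im):
    g=cv2.cvtColor(im,cv2.COLOR_BGR2HSV);m=((g[...,2]>205)&(g[...,1]<30)).astype(np.uint8)*255
    n,l,s,_=cv2.connectedComponentsWithStats(cv2.morphologyEx(m,cv2.MORPH_OPEN,np.ones((5,5))))
    return s[1+s[1:,4].argmax()]
E
python3 -c "
from h import *
print(edges(cv2.imread('pics/w3.png')))
im=r.get_image('wrist');cv2.imwrite('pics/w4.png',im);print(edges(im))
go(-.0455,-.1355,.0459,-13.2)
for z in(.048,.066):print('well/disc top px at z',z,[proj('wrist',[*t2w(.05*np.cos(a),-.146+.05*np.sin(a)),z]).round().tolist() for a in np.radians([-13.6,76.4,166.4,256.4])])
"
```

```text
[  216    64   206   207 15153]
[  223    72   192   191 13214]
now [ 0.5551 -0.1352  0.0453] tray [-0.0438 -0.1365] F [-0.3  0.1 -0.1] w 0.0699 t 9.75
turn(5deg) [ 0.   -0.    0.02] shift after turn(50mm) [-0.038 -0.01  -0.011] before [-0.038 -0.011 -0.011]
well/disc top px at z 0.048 [[[319.0, 64.0]], [[220.0, 172.0]], [[319.0, 261.0]], [[418.0, 173.0]]]
well/disc top px at z 0.066 [[[319.0, 56.0]], [[206.0, 180.0]], [[319.0, 279.0]], [[432.0, 181.0]]]
```

The follower now spans columns 223 to 415 and rows 72 to 263, which matches the prediction for flush at deck level. I back off, lift and check from above.

>>> {"op": "step_arm", "data": {
  "plan": [
    {"twist": [0, 0, 0], "translation": [-0.15, 0, 0], "jaw": 82},
    {"twist": [0, 0, 0], "translation": [-0.25, 0, 0], "jaw": 82},
    {"twist": [0, 0, 0], "translation": [0, 0, -0.4], "jaw": 82},
    {"twist": [0, 0, 0], "translation": [0, 0, -0.7], "jaw": 0},
    {"twist": [0, 0, 0], "translation": [0, 0, -0.7], "jaw": 0},
    {"twist": [0, 0, 0], "translation": [0, 0, -0.7], "jaw": 0},
    {"twist": [0, 0, 0], "translation": [0, 0, 0], "jaw": 0},
    {"twist": [0, 0, 0], "translation": [0, 0, 0], "jaw": 0}
  ]
}}

```text
time: 10.55
tool_pos: [0.5348, -0.1306, 0.1708]
orientation: [3.12, -0.358, 0.001]
ft_force: [-0.5, -0.4, -0.7]
gripper_width: 0.0005
grip_force: 0.0
```

```bash
python3 -c "
from h import *
c=r.calibration('wrist');im=r.get_image('wrist');cv2.imwrite('pics/w5.png',im)
F,e=wdisc(im,c,.048);print(cv2.boundingRect(F),np.round(e[0],4),e[1],w2t(e[0]))
for z in (.05,.052):print(z,wdisc(im,c,z)[1][1])
go(.11,0,.17,.4)
"
```

```text
(265, 68, 107, 111) [ 0.5967 -0.1436] (0.09809142351150513, 0.09849563986063004) [-0.00221075 -0.14509939]
0.05 (0.09735107421875, 0.09775223582983017)
0.052 (0.09661071747541428, 0.09700882434844971)
now [ 0.5341 -0.1305  0.1696] tray [-0.0648 -0.1316] F [-0.4 -0.4 -0.4] w 0.0001 t 10.6
turn(5deg) [ 0.    0.02 -2.7 ] shift after turn(50mm) [ 3.497 -2.629 -0.007] before [ 2.787 -3.372 -0.013]
```

The follower is round, 98 mm across when cast onto the deck plane, and centred in well 4 to within 2 mm, so it is flat and flush. Next I go to the far side of the tab.

>>> {"op": "step_arm", "data": {
  "plan": [
    {"twist": [0, 0, -0.9], "translation": [0, 0, 0], "jaw": 0},
    {"twist": [0, 0, -0.9], "translation": [0, 0, 0], "jaw": 0},
    {"twist": [0, 0, -0.9], "translation": [0, 0, 0], "jaw": 0},
    {"twist": [0, 0, 0], "translation": [0.5, -0.37, 0], "jaw": 0},
    {"twist": [0, 0, 0], "translation": [0.5, -0.37, 0], "jaw": 0},
    {"twist": [0, 0, 0], "translation": [0.5, -0.37, 0], "jaw": 0},
    {"twist": [0, 0, 0], "translation": [0.5, -0.38, 0], "jaw": 0},
    {"twist": [0, 0, 0], "translation": [0.5, -0.38, 0], "jaw": 0}
  ]
}}

```text
time: 11.4
tool_pos: [0.659, -0.0355, 0.1678]
orientation: [3.141, 0.012, -0.007]
ft_force: [-0.7, 0.5, -0.3]
gripper_width: 0.0002
grip_force: 0.0
```

>>> {"op": "step_arm", "data": {
  "plan": [
    {"twist": [0, 0, 0], "translation": [0.5, -0.38, 0], "jaw": 0},
    {"twist": [0, 0, 0], "translation": [0.5, -0.38, 0], "jaw": 0},
    {"twist": [0, 0, 0], "translation": [0, 0, 0], "jaw": 0},
    {"twist": [0, 0, 0], "translation": [0, 0, 0], "jaw": 0}
  ]
}}

```text
time: 11.8
tool_pos: [0.7081, 0.0027, 0.1677]
orientation: [3.141, 0.014, -0.007]
ft_force: [0.1, -0.6, -0.3]
gripper_width: -0.0002
grip_force: 0.0
```

```bash
python3 -c "
from h import *
go(.11,0,.075,.4)
"
```

```text
now [0.7081 0.0027 0.1677] tray [0.1101 0.0005] F [ 0.1 -0.6 -0.3] w -0.0002 t 11.8
turn(5deg) [0.   0.05 0.02] shift after turn(50mm) [-0.002  0.01   1.854] before [0.006 0.009 1.854]
```

>>> {"op": "step_arm", "data": {
  "plan": [
    {"twist": [0, 0, 0], "translation": [0, 0, 0.5], "jaw": 0},
    {"twist": [0, 0, 0], "translation": [0, 0, 0.5], "jaw": 0},
    {"twist": [0, 0, 0], "translation": [0, 0, 0.45], "jaw": 0},
    {"twist": [0, 0, 0], "translation": [0, 0, 0.3], "jaw": 0},
    {"twist": [0, 0, 0], "translation": [0, 0, 0.1], "jaw": 0},
    {"twist": [0, 0, 0], "translation": [0, 0, 0], "jaw": 0},
    {"twist": [0, 0, 0], "translation": [-0.2, 0, 0], "jaw": 0},
    {"twist": [0, 0, 0], "translation": [-0.2, 0, 0], "jaw": 0}
  ]
}}

```text
time: 12.6
tool_pos: [0.6896, 0.0021, 0.0791]
orientation: [3.142, 0.011, 0.003]
ft_force: [-0.0, -0.8, 1.1]
gripper_width: -0.0
grip_force: 0.0
```

>>> {"op": "step_arm", "data": {
  "plan": [
    {"twist": [0, 0, 0], "translation": [-0.2, 0, 0], "jaw": 0},
    {"twist": [0, 0, 0], "translation": [-0.2, 0, 0], "jaw": 0},
    {"twist": [0, 0, 0], "translation": [-0.2, 0, 0], "jaw": 0},
    {"twist": [0, 0, 0], "translation": [-0.2, 0, 0], "jaw": 0},
    {"twist": [0, 0, 0], "translation": [-0.2, 0, 0], "jaw": 0},
    {"twist": [0, 0, 0], "translation": [-0.2, 0, 0], "jaw": 0},
    {"twist": [0, 0, 0], "translation": [-0.1, 0, 0], "jaw": 0},
    {"twist": [0, 0, 0], "translation": [0, 0, 0], "jaw": 0}
  ]
}}

```text
time: 13.4
tool_pos: [0.6224, 0.0013, 0.0773]
orientation: [3.141, 0.012, -0.005]
ft_force: [0.7, 0.7, 0.7]
gripper_width: -0.0001
grip_force: 0.3
```

```bash
python3 -c "
from h import *
go(.015,0,.075,.4)
"
```

```text
now [0.6224 0.0013 0.0773] tray [ 0.0244 -0.0003] F [0.7 0.7 0.7] w -0.0001 t 13.4
turn(5deg) [0.01 0.04 0.  ] shift after turn(50mm) [-0.189 -0.006  0.046] before [-0.189 -0.006  0.046]
```

>>> {"op": "step_arm", "data": {
  "plan": [
    {"twist": [0, 0, 0], "translation": [-0.06, 0, 0], "jaw": 0},
    {"twist": [0, 0, 0], "translation": [-0.06, 0, 0], "jaw": 0},
    {"twist": [0, 0, 0], "translation": [-0.06, 0, 0], "jaw": 0},
    {"twist": [0, 0, 0], "translation": [0, 0, 0], "jaw": 0}
  ]
}}

```text
time: 13.8
tool_pos: [0.6145, 0.0013, 0.0772]
orientation: [3.141, 0.011, -0.003]
ft_force: [1.9, -0.1, -0.8]
gripper_width: -0.0002
grip_force: 0.7
```

>>> {"op": "step_arm", "data": {
  "plan": [
    {"twist": [0, 0, 0], "translation": [-0.04, 0, 0], "jaw": 0},
    {"twist": [0, 0, 0], "translation": [-0.02, 0, 0], "jaw": 0},
    {"twist": [0, 0, 0], "translation": [0, 0, 0], "jaw": 0}
  ]
}}

```text
time: 14.1
tool_pos: [0.6128, 0.0013, 0.0777]
orientation: [3.141, 0.011, 0.001]
ft_force: [4.1, 0.1, -2.6]
gripper_width: -0.0002
grip_force: 1.9
```

>>> {"op": "step_arm", "data": {
  "plan": [
    {"twist": [0, 0, 0], "translation": [-0.04, 0, 0], "jaw": 0},
    {"twist": [0, 0, 0], "translation": [-0.03, 0, 0], "jaw": 0},
    {"twist": [0, 0, 0], "translation": [0, 0, 0], "jaw": 0}
  ]
}}

```text
time: 14.4
tool_pos: [0.6128, 0.0013, 0.0783]
orientation: [-3.141, -0.011, -0.013]
ft_force: [10.8, 0.1, -8.0]
gripper_width: -0.0003
grip_force: 5.4
```

The bar is at its closed stop: 0.6128 m measured against 0.6129 m expected from the open stop. I retreat and inspect.

>>> {"op": "step_arm", "data": {
  "plan": [
    {"twist": [0, 0, 0], "translation": [0.3, 0, 0], "jaw": 0},
    {"twist": [0, 0, 0], "translation": [0.3, 0, 0], "jaw": 0},
    {"twist": [0, 0, 0], "translation": [0, 0, -0.6], "jaw": 0},
    {"twist": [0, 0, 0], "translation": [0, 0, -0.9], "jaw": 0},
    {"twist": [0, 0, 0], "translation": [0, -0.5, -0.7], "jaw": 0},
    {"twist": [0, 0, 0], "translation": [0, -0.8, -0.2], "jaw": 0},
    {"twist": [0, 0, 0], "translation": [0, -0.8, 0], "jaw": 0},
    {"twist": [0, 0, 0], "translation": [0, -0.8, 0], "jaw": 0}
  ]
}}

```text
time: 15.2
tool_pos: [0.6367, 0.1477, 0.1984]
orientation: [3.141, 0.01, -0.003]
ft_force: [0.4, 0.2, -0.1]
gripper_width: 0.0001
grip_force: 0.0
```

```bash
python3 -c "
from h import *
cv2.imwrite('pics/f.png',cv2.resize(r.get_image('scene')[130:270,220:430],(780,520),interpolation=cv2.INTER_CUBIC))
go(0,0,.2,0)"
```

```text
now [0.6348 0.1587 0.1983] tray [0.0378 0.157 ] F [-0.5  7.6  1.1] w 0.0001 t 15.25
turn(5deg) [-0.09  0.03  0.2 ] shift after turn(50mm) [-0.735  3.144 -0.034] before [-0.791  3.13  -0.056]
```

View pics/f.png

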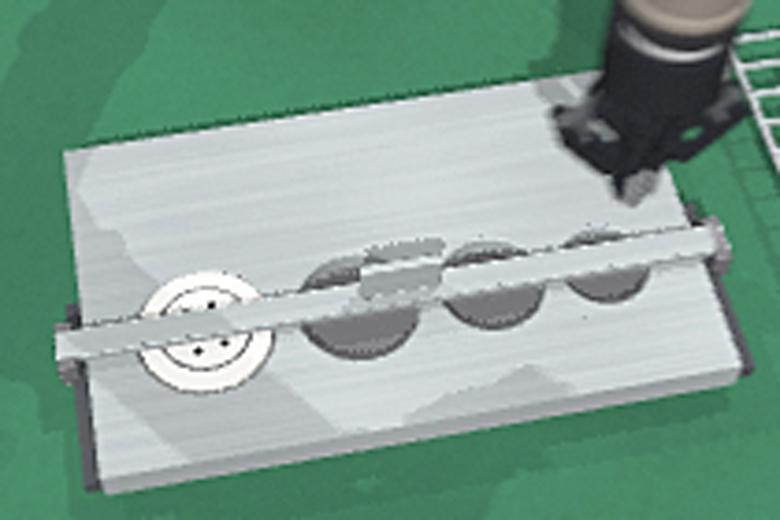

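The follower sits flush in well 4 at (205,330) with the bar closed across the middle of the wells, and the arm is clear in the air. I let the arm settle and hand in.

>>> {"op": "step_arm", "data": {
  "plan": [
    {"twist": [0, 0, 0], "translation": [0, 0, 0], "jaw": 0},
    {"twist": [0, 0, 0], "translation": [0, 0, 0], "jaw": 0},
    {"twist": [0, 0, 0], "translation": [0, 0, 0], "jaw": 0}
  ]
}}

```text
time: 15.55
tool_pos: [0.6377, 0.1443, 0.1974]
orientation: [3.14, 0.007, -0.002]
ft_force: [0.5, -0.5, -0.2]
gripper_width: 0.0
grip_force: 0.0
```

```bash
python3 -c "
from h import *
print(r.get_obs()['ft_force'].round(1));print(r.job_done())"
```

```text
[ 0.5 -0.5 -0.2]
the job is handed in; nothing more can be done
None
```

The job is handed in at about 15.6 s: I pushed the bar fully open, slid the 100 mm follower flush into well 4 and pushed the bar fully closed over it; I did not touch the rack followers, bottle or cheese, and no verdict came back.

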